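Clamp the culture plate in its nest

TASK

Gently push the multiwell culture plate fully home against the blue end stop of its nest, then turn the red winged key clockwise (seen from above) until its cam holds the plate snugly against the sprung pad: stop soon after you feel it bite, at about 10 N of clamping force, and never crush the plate. Keep off the steel guard beside the key, do not disturb the flask, bottle and tip box, then let go and leave the plate home and clamped.

Things in the scene. Friction and masses are not known exactly. Their poses are not given: they have to be found in the camera images.
- nest: Fixed aluminium base 150 x 235 x 10 mm on the bench, turned somewhat. Origin on the bench surface, z up; x points to the blue end stop, y to the sprung pad. The base spans x -87..+63, y -124..+111 mm; its top is at z = 10 mm. A plate that is home has its centre at x = 0. Between pad and cam the plate has a few mm of play in y.
- stop (a point): Middle of the lower edge of the end stop's face at rest, at nest (43, 0, 10) mm. The stop is a blue bar 130 mm long in y, 12 mm thick, z 10..24 mm, slightly cushioned: it gives along +x by 1 mm per 4 N (6 mm at most) and springs back when the push ends, leaving the plate within half a mm of home.
- pad_place (a point): Mean place of the foot of the rubber pad's face, at nest (0, 66.5, 10) mm. The black pad, 64 mm long in x, z 10..27 mm, faces the key across the plate and gives along +y on a spring of 8 N per mm, 10 mm travel. It is set by hand: its real face lies up to 4 mm either side of this point, differently each run, and is not measured.
- plate: Loose clear multiwell plate, red and orange wells, 86 mm (its x) x 128 mm (its y) x 20 mm high, about 0.15 kg; origin under its centre. It lies on the base (top at z = 30 mm), square to the nest, 15 to 30 mm short of the stop. Push along nest +x at the middle of its near long side; sliding takes under 2 N, home is felt as a clear rise. Do not press it by more than 25 N.
- key: Red winged key of a cam clamp at nest x = 0, y = -80 mm, turns about the vertical. Origin on its axis 10 mm above the bench, z up, x along the wings. Wings: flat upright bar 64 mm long over the tips, 10 mm thick, 38..60 mm above the origin (round tips 40..64 mm). Below, a steel stem 16 mm across. Starts open; turns clockwise against 0.18 N m of friction (0.05 to 0.13 felt at rest) and stays put.
- cam (a point): Centre of the brass eccentric disc under the key: 40 mm across, 2..17 mm above the key's origin, its centre 12 mm off the axis. Clockwise it bites 0.25 to 1.2 rad from the start, not known beforehand. Then clamping grows by about 5 N per 0.1 rad and torque by about 0.02 N m per N; a torque of 0.3 to 0.38 N m on the held key means about 10 to 12 N. Right: 6 to 16 N; over 24 N crushes the plate.
- guard: Fixed upright steel sheet with black rubber edge, 110 mm long (along nest x), 6 mm thick, beside the key. Origin at the foot of the face, at nest (0, -118, 10) mm; top 78 mm above the bench. The face is 38 mm from the key's axis and 6 mm from the passing wing tips, so a wide open gripper does not fit down between. Do not press it by more than 5 N.
- flask: Bystander: flat clear culture flask with orange cap, 75 x 50 x 24 mm plus neck, lying on the bench beyond the pad; origin under its centre.
- medium: Bystander: glass bottle with blue cap, 64 mm across, 125 mm tall, behind the end stop; origin under its centre.
- tipbox: Bystander: grey tip box with clear lid, 122 x 82 x 67 mm, beyond the guard; origin under its centre.

How it is judged:
On the way, in this order (a step that is already met when the one before it is completed fails the run):
1. the plate is pushed home against the end stop (within 2 mm) while the key does not clamp it yet (x of plate in the frame of nest above -0.002 m and angle between the x axis of plate and the x axis of nest, either way round below 0.04 rad and contact force between key and plate below 2 N), for 0.2 s.
2. the key clamps the plate with 6 to 16 N (contact force between key and plate between 6 and 16 N), for 0.2 s.
At the end, for the whole second after the job is handed in: The plate lies flat and at rest in the nest, within 2 mm of the end stop and 0.04 rad of square, clamped by the cam with 6 to 16 N, the robot having let go (all of step 2 and x of plate in the frame of nest above -0.002 m and angle between the x axis of plate and the x axis of nest, either way round below 0.04 rad and linear speed of plate below 0.01 m/s and angle between plate's own z axis and vertical below 0.03 rad); the robot touches nothing.
It fails at once if the plate is crushed: the cam presses it with more than 24 N (contact force between key and plate above 24 N).
It fails at once if the robot presses the plate with more than 25 N (contact force between the arm and plate above 25 N).
It fails at once if the robot presses the plate with more than 25 N with its fingers (contact force between the fingers and plate above 25 N).
It fails at once if the robot presses the guard with more than 5 N (contact force between any of the arm, the fingers and guard above 5 N).
It fails at once if a bystander (flask, bottle, tip box) is moved by more than 15 mm (distance of any of flask, medium, tipbox from where it was at the start of the episode above 0.015 m).
It also fails if it takes over 61 s, if anything falls off the work surface, if the arm or the gripper's body presses on something with over 40 N, if the wrist force passes 120 N, or if a joint passes its speed limit or range.

ROBOT

A 7-joint arm with a two-finger parallel gripper is mounted at the origin on the work surface. World frame = base frame: x ahead of the robot, y to its left, z up, the work surface at z = 0. Lengths are in m, angles in rad, forces in N, time in s.
With the tool pointing down it reaches from about 0.425 to 0.95 m from the base axis. Payload 4.7 kg.
Tool frame: the origin (TCP) lies at the very end of the fingers, on their centre line; the grasp point (between the pads) lies 19 mm behind it; y points along the fingers, z is the direction in which the jaws open and shut, and the axes are right-handed (so a half turn about y gives the same grasp; the last joint's range is limited). The gripper opens to 87 mm and grips with 3 to 60 N. Pads are 19 mm wide; open, the fingers measure 117 mm over their backs; the gripper's body (75 mm by 190 mm) begins 51 mm behind the grasp point.
Start: joints at [1.157, 0.469, -0.049, 1.532, 0.024, 1.141, -0.082], TCP at [0.253, -0.626, 0.223] pointing down, gripper open.
Joint ranges: [-2.59, 2.59], [-0.33, 1.99], [-1.39, 1.29], [0.1, 2.45], [-1.04, 4.18], [0.21, 1.99], [-2.66, 2.66]. Speed limits (rad/s): [2.57, 2.57, 3.14, 3.14, 3.14, 3.14, 3.14].

INTERFACE

Orientations are given as a 3x3 rotation matrix whose columns are the frame's x, y, z axes.
In Python, from cell import robot gives the robot as it stands.
- The arm moves only by the tool move_arm, never from a script. Its argument "motion" is a list of rows, each a list of 6 numbers: the shift along the tool's x, y, z scaled (see below), then the turn, a rotation vector about the tool's x, y, z scaled (see below). A call has 1 to 5 rows; each row shifts and turns the commanded pose from where the row before left it, along the tool's axes as they then stand; what a row does not reach is not made up. The controller multiplies each number of a shift by 50 cm and each number of a turn by pi/2 rad. A row lasts 1/10 s, in which the tool goes at most 50 mm and 8.59 degrees, less where a joint would pass 70% of its speed; a pose out of reach is approached as far as the arm can. A call with a number of a shift or a turn outside -1 to 1 is refused whole. A call with a gripper value outside its range is refused whole. "gripper" is the closure, from 0 (fully open) to 1 (shut), set as the call begins (left out, the last holds). The fingers move at their own pace and stop on an object; the grip force is fixed at half the most. Time passes only in rows, so rows that do not move let the fingers close. It gives the time, the measured TCP pose, the force and the opening at its end, in the units of the state.
- robot.observe(): the state, without advancing time (a new reading comes with each control period).
- robot.snapshot(name): name is "scene" or "top"; returns (picture, depth): 384x512x3 uint8, blue, green, red; 384x512 float32, m along the optical axis (not along the pixel's ray), 0 where there is no reading.
- robot.get_calibration(name): a dict with "camera_matrix" (3x3 intrinsics, pixels), "k1" (the pictures are not rectified: a ray, as slopes to the right and down, at radius r is drawn at 1 + k1 r^2 times it, then the intrinsics apply), "eye" and "attitude" of the camera in the world. Camera axes: x right, y down, z forward; pixel columns grow to the right and rows downward; lengths in m; the calibration is good to about 2 mm. A picture is of the moment at which its call begins. get_calibration takes no time and is no camera call.
- robot.hand_in(): hands the job in, once; it reports no verdict.
The state is a dict: "time": time; "q": joint angles; "qvel": joint speeds; "joint_efforts": joint torques, N m; "eef_pos": TCP position; "orientation": TCP orientation; "wrist_force": force on the tool from outside, world axes, zero at the start; "wrist_torque": the same for the moment, N m; "grip_width": finger opening in m.
Only numpy, scipy, OpenCV 4.12 (cv2) and the standard library are available. Lean on these libraries where they do the work, as an engineer would, in place of code of your own. Each camera call takes 0.05 s, during which the arm holds its last target.

## Working session

There is one attempt and no reset: what is moved stays moved. The work goes in short steps, Python scripts to look and compute and a tool call to move; the robot and the scene stay as the last step left them, time stands still between calls to the robot, and variables do not carry over. Pictures are saved under pics/ and viewed, and the job is handed in when it is done.

Besides the shell and the picture viewer there is one more tool, called by a JSON object that holds its "api" and its "payload". move_arm: Moves the arm, as the interface text tells. Shifts and turns lie within -1 to 1; 1 stands for 50 cm of shift or pi/2 rad of turn. Its arguments: {"type":"object","properties":{"motion":{"type":"array"},"gripper":{"type":"number"}},"required":["motion"]}

```bash
ls; mkdir -p pics; python3 - <<'E'
from cell import robot
import cv2,numpy as np
np.set_printoptions(precision=4,suppress=True)
s=robot.observe()
for k,v in s.items(): print(k,np.array(v))
for n in("scene","top"):
    p,d=robot.snapshot(n); cv2.imwrite(f"pics/{n}0.png",p); np.save(f"pics/{n}0.npy",d)
    print(n,robot.get_calibration(n))
E
```

```text
pics
time 0.0
q [ 1.1571  0.4694 -0.0486  1.5337  0.0241  1.141  -0.0823]
qvel [ 0.0004 -0.0003  0.0011 -0.0004 -0.0005 -0.0001  0.0024]
joint_efforts [  0.0004 -50.7974  -0.0808 -23.6154  -0.0614   0.038    0.0002]
eef_pos [ 0.2531 -0.6251  0.2215]
orientation [[-0.9269 -0.0008  0.3754]
 [-0.3754  0.0017 -0.9269]
 [ 0.0001 -1.     -0.0019]]
wrist_force [-0.4556 -0.4831  0.1355]
wrist_torque [ 0.0651 -0.0069  0.0137]
grip_width 0.08688004963870506
scene {'camera_matrix': array([[497.6016,   0.    , 250.0688],
       [  0.    , 497.6016, 195.2122],
       [  0.    ,   0.    ,   1.    ]]), 'k1': -0.22431462834032517, 'eye': array([1.0321, 0.6477, 0.9491]), 'attitude': array([[-0.8311,  0.4406, -0.3393],
       [ 0.5559,  0.6432, -0.5265],
       [-0.0138, -0.6262, -0.7795]])}
top {'camera_matrix': array([[481.411 ,   0.    , 259.368 ],
       [  0.    , 481.411 , 194.0957],
       [  0.    ,   0.    ,   1.    ]]), 'k1': 0.07103003943482007, 'eye': array([0.4926, 0.0572, 0.974 ]), 'attitude': array([[-0.0189, -0.9895,  0.1435],
       [-0.9995,  0.0151, -0.0277],
       [ 0.0253, -0.144 , -0.9893]])}
```

View pics/scene0.png

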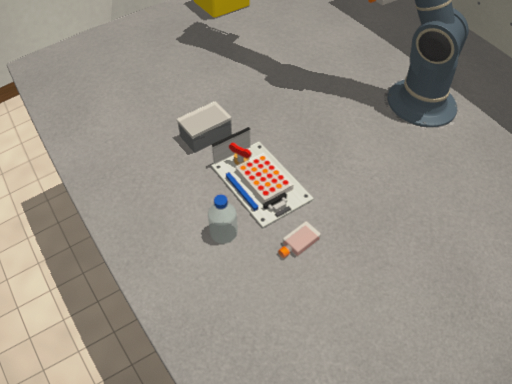

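View pics/top0.png

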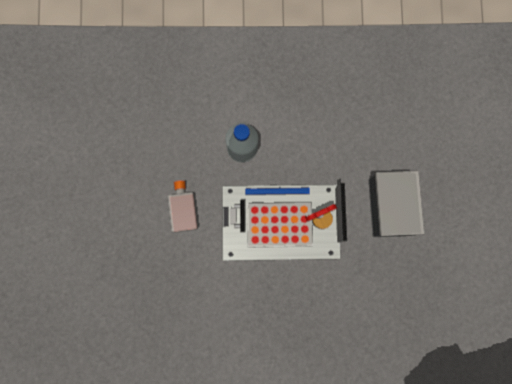

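The top view shows the nest near the image centre: base about (222..340, 185..262), blue stop at (277,191), pad at (242,215), key wings at (320,213), and guard at (342,211). The flask is at (183,210), the bottle at (243,140) and the tip box at (399,203). Next I'll measure these.

```bash
cat > h.py <<'E'
import cv2,numpy as np
from cell import robot
np.set_printoptions(precision=4,suppress=True)
def rays(n,uv):
    c=robot.get_calibration(n)
    p=cv2.undistortPoints(np.array(uv,float).reshape(-1,1,2),np.array(c['camera_matrix']),np.array([c['k1'],0,0,0.])).reshape(-1,2)
    d=np.c_[p,np.ones(len(p))]@np.array(c['attitude']).T
    return np.array(c['eye']),d
def onz(n,uv,z):
    e,d=rays(n,uv); return e+d*((z-e[2])/d[:,2])[:,None]
def proj(n,P):
    c=robot.get_calibration(n); R=np.array(c['attitude'])
    rv,_=cv2.Rodrigues(R.T); t=-R.T@np.array(c['eye'])
    return cv2.projectPoints(np.array(P,float).reshape(-1,1,3),rv,t,np.array(c['camera_matrix']),np.array([c['k1'],0,0,0.]))[0].reshape(-1,2)
E
python3 - <<'E'
from h import *
for n in("top","scene"):
    p=cv2.imread(f"pics/{n}0.png"); x0,y0,w,h=(200,110,240,170) if n=="top" else (170,90,170,180)
    k=3 if n=="top" else 3
    cv2.imwrite(f"pics/{n}0z.png",cv2.resize(p[y0:y0+h,x0:x0+w],None,fx=k,fy=k,interpolation=cv2.INTER_CUBIC))
    hsv=cv2.cvtColor(p,cv2.COLOR_BGR2HSV); H,S,V=cv2.split(hsv)
    blue=((H>105)&(H<130)&(S>150)&(V>80)).astype(np.uint8)
    cs,_=cv2.findContours(blue,0,2)
    for c in cs:
        if cv2.contourArea(c)>50:
            r=cv2.minAreaRect(c); print(n,'blue',r, onz(n,cv2.boxPoints(r),.024)[:,:2].tolist())
    red=(((H<5)|(H>174))&(S>170)&(V>70)).astype(np.uint8)
    cs,_=cv2.findContours(red,0,2)
    for c in cs:
        if cv2.contourArea(c)>40:
            r=cv2.minAreaRect(c); print(n,'red',r,cv2.contourArea(c), onz(n,cv2.boxPoints(r),.07)[:,:2].tolist())
    white=((S<40)&(V>150)).astype(np.uint8)
    cs,_=cv2.findContours(white,0,2)
    for c in cs:
        if cv2.contourArea(c)>300:
            r=cv2.minAreaRect(c); print(n,'white',r,cv2.contourArea(c)); print(onz(n,cv2.boxPoints(r),.01))
E
```

```text
top blue ((277.0051574707031, 190.78172302246094), (4.690133571624756, 62.08064270019531), 88.9583740234375) [[0.6411237365859763, 0.05726622286469566], [0.6415420727449377, -0.06700184422597773], [0.6320508848423415, -0.06685556991451123], [0.631661215487737, 0.05723763089591609]]
top blue ((241.0, 132.0), (14.0, 14.0), 90.0) [[0.7730179829803796, 0.07947474946041921], [0.7727143230915302, 0.05105226718079173], [0.7435316284999773, 0.05151785614396485], [0.7438607235206296, 0.07983315641884942]]
top red ((318.39447021484375, 213.04000854492188), (5.384296417236328, 36.75507354736328), 69.22774505615234) 121.0 [[0.578821601525318, -0.04446862784885247], [0.6025972614078536, -0.11049440559698107], [0.5929421546524785, -0.11370921893475278], [0.569247896640127, -0.04776992337284257]]
top white ((280.52252197265625, 221.89480590820312), (74.50643157958984, 116.25907135009766), 89.0759506225586) 5640.0
[[ 0.651   0.106   0.01  ]
 [ 0.6514 -0.1303  0.01  ]
 [ 0.5013 -0.1261  0.01  ]
 [ 0.5017  0.1047  0.01  ]]
scene blue ((220.5, 201.0), (12.0, 11.0), 90.0) [[0.6983164428511767, -0.025049
[... 199 characters left out ...]
, (44.94094467163086, 4.481290817260742), 50.194427490234375) [[0.6442951836130694, -0.06434840296565425], [0.6322414161258509, -0.06751549174790805], [0.6341511271405982, 0.061821359922362484], [0.6455195430749617, 0.06424458417400769]]
scene red ((239.58778381347656, 149.8097381591797), (22.419612884521484, 7.68273401260376), 24.775142669677734) 127.0 [[0.6129388127165589, -0.09920996402859428], [0.5934623246086876, -0.1151657528818204], [0.5698094833842122, -0.05942953581992361], [0.5892257316442802, -0.04445675053020448]]
scene white ((255.5, 191.5), (383.0, 511.0), 90.0) 141241.5
[[ 0.914  -1.4997  0.01  ]
 [-0.8866 -0.2448  0.01  ]
 [ 0.458   0.72    0.01  ]
 [ 1.3204  0.134   0.01  ]]
```

```bash
ls pics
```

```text
scene0.npy
scene0.png
scene0z.png
top0.npy
top0.png
top0z.png
```

View pics/top0z.png

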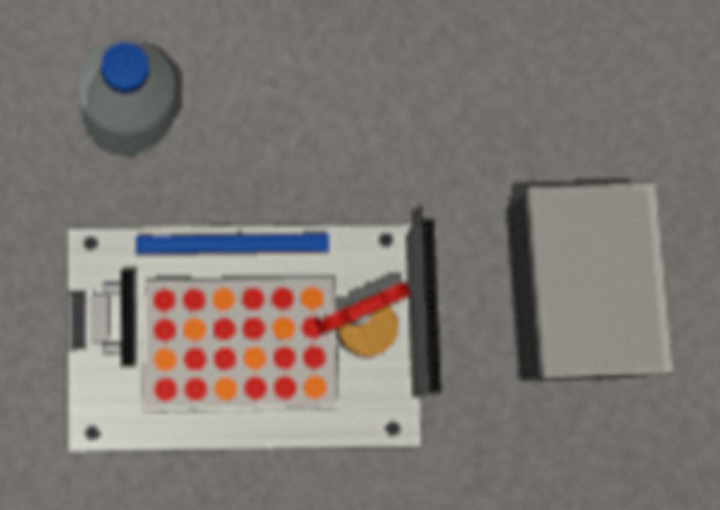

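View pics/scene0z.png

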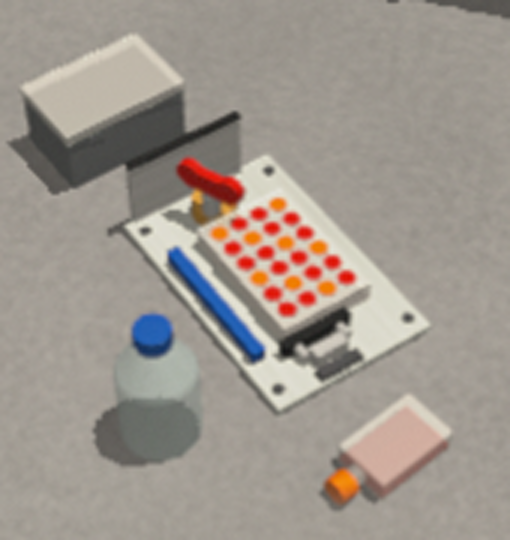

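The zoomed views agree: the key's outer wing points at stop and guard, and its inner wing reaches over the plate edge (top px ~(307,219) to (336,206)). Next I'll fit the base edges at sub-pixel level in both views.

```bash
cat > fit.py <<'E'
from h import *
def edge(n,img,P0,P1,z,nn=40,half=0.006,sgn=0):
    # cross-edge subpixel: sample gray along normals (world, plane z), find max gradient
    g=cv2.GaussianBlur(cv2.cvtColor(img,cv2.COLOR_BGR2GRAY),(3,3),0).astype(np.float32)
    P0=np.array(P0);P1=np.array(P1);d=(P1-P0)/np.linalg.norm(P1-P0);nv=np.array([-d[1],d[0]])
    out=[];t=np.linspace(-half,half,49)
    for s in np.linspace(0,1,nn):
        c=P0+(P1-P0)*s; W=c+t[:,None]*nv
        uv=proj(n,np.c_[W,np.full(len(W),z)]).astype(np.float32)
        v=cv2.remap(g,uv[:,0].reshape(1,-1),uv[:,1].reshape(1,-1),cv2.INTER_LINEAR)[0]
        dv=np.gradient(v); a=np.abs(dv) if sgn==0 else np.maximum(dv*sgn,0)
        if a.max()<1.0: continue
        i=a.argmax(); m=slice(max(0,i-6),i+7)
        out.append(c+nv*(a[m]*t[m]).sum()/a[m].sum())
    out=np.array(out); 
    l=cv2.fitLine(out.astype(np.float32),cv2.DIST_HUBER,0,1e-4,1e-4).ravel()
    dd=l[:2]*np.sign(l[:2]@d); r=(out-l[2:])@np.array([-dd[1],dd[0]])
    return dd,l[2:],r.std(),len(out)
E
python3 - <<'E'
from fit import *
L=[("far",(.651,.095),(.651,-.10)),("near",(.5015,.095),(.5015,-.115)),("left",(.64,.1055),(.51,.1055)),("right",(.535,-.1295),(.505,-.1295))]
for n in("top","scene"):
    img=cv2.imread(f"pics/{n}0.png")
    for nm,a,b in L:
        d,p,r,k=edge(n,img,a,b,.01)
        m=(np.array(a)+b)/2
        # value at mid
        if nm in("far","near"): s=(m[1]-p[1])/d[1]
        else: s=(m[0]-p[0])/d[0]
        ang=np.arctan2(d[0],-d[1]) if nm in("far","near") else np.arctan2(-d[1],-d[0])
        print(n,nm,"yaw",ang,"pt",p+s*d,"res",r,k)
E
```

```text
top far yaw 0.0020329514952665013 pt [ 0.6466 -0.0025] res 0.0021148348470180892 40
top near yaw -0.0054842987205350234 pt [ 0.5017 -0.01  ] res 0.00053277641051883 40
top left yaw -0.008915857349350168 pt [0.575  0.1051] res 0.00101150101336549 40
top right yaw -0.024001330158983022 pt [ 0.52   -0.1271] res 0.0009550381455510618 40
scene far yaw 0.0038740198877710696 pt [ 0.6471 -0.0025] res 0.0024984297418355365 40
scene near yaw -0.0025069276937070557 pt [ 0.5016 -0.01  ] res 0.001691610320341259 40
scene left yaw -0.009345099609937433 pt [0.575 0.106] res 0.0018469121313520128 40
scene right yaw 0.14572768563863583 pt [ 0.52   -0.1278] res 0.0011087956345463843 40
```

```bash
python3 - <<'E'
from fit import *
# nv for d=-y is (+1,0)... outward dark => sgn -1 for far ; near: inner bright => +1
L=[("far",(.651,.095),(.651,-.10),-1,.0045),("near",(.5015,.095),(.5015,-.115),1,.005),("left",(.60,.1055),(.51,.1055),1,.005),("left2",(.645,.1055),(.615,.1055),1,.005)]
for n in("top","scene"):
    img=cv2.imread(f"pics/{n}0.png")
    for nm,a,b,s_,h in L:
      for sg in(s_,-s_):
        d,p,r,k=edge(n,img,a,b,.01,sgn=sg,half=h)
        m=(np.array(a)+b)/2
        s=(m[1]-p[1])/d[1] if nm in("far","near") else (m[0]-p[0])/d[0]
        ang=np.arctan2(d[0],-d[1]) if nm in("far","near") else np.arctan2(-d[1],-d[0])
        print(n,nm,sg,"yaw",ang,"pt",p+s*d,"res",r,k)
# holes (screws): dark blobs in base
for n in("top","scene"):
    img=cv2.imread(f"pics/{n}0.png");g=cv2.cvtColor(img,cv2.COLOR_BGR2GRAY)
    for w in[(.637,.095),(.637,-.11),(.515,.095),(.515,-.115)]:
        u,v=np.round(proj(n,[*w,.01])[0]).astype(int)
        q=255-g[v-5:v+6,u-5:u+6].astype(float); q=np.maximum(q-q.min()-60,0);q[q<0]=0
        yy,xx=np.mgrid[v-5:v+6,u-5:u+6]; c=[(q*xx).sum()/q.sum(),(q*yy).sum()/q.sum()]
        print(n,w,c,onz(n,[c],.01)[0])
E
```

```text
top far -1 yaw -0.0007724325007064315 pt [ 0.6506 -0.0025] res 0.0007388016959556309 40
top far 1 yaw 0.0016040365736416943 pt [ 0.647  -0.0025] res 0.00013939275950377715 27
top near 1 yaw -0.004994468032573987 pt [ 0.5014 -0.01  ] res 0.0005184866600411671 40
top near -1 yaw 0.0006959001138158429 pt [ 0.5062 -0.01  ] res 5.802698898567216e-05 3
top left 1 yaw -0.00600760047891343 pt [0.555  0.1058] res 0.00030476443774018336 26
top left -1 yaw -0.011109772258618002 pt [0.555  0.1037] res 0.00026576864836636536 14
top left2 1 yaw -0.0019268149160370101 pt [0.63   0.1052] res 0.0003208446783470562 40Traceback (most recent call last):
  File "<stdin>", line 8, in <module>
  File "fit.py", line 16, in edge
    l=cv2.fitLine(out.astype(np.float32),cv2.DIST_HUBER,0,1e-4,1e-4).ravel()
      ~~~~~~~~~~~^^^^^^^^^^^^^^^^^^^^^^^^^^^^^^^^^^^^^^^^^^^^^^^^^^^
cv2.error: OpenCV(4.12.0) /io/opencv/modules/imgproc/src/linefit.cpp:618: error: (-215:Assertion failed) npoints2 >= 0 || npoints3 >= 0 in function 'fitLine'
```

```bash
python3 - <<'E'
from h import *
for n in("top","scene"):
    img=cv2.imread(f"pics/{n}0.png");d=np.load(f"pics/{n}0.npy")
    v,u=np.mgrid[0:384,0:512]; uv=np.c_[u.ravel(),v.ravel()]
    c=robot.get_calibration(n); e,r=rays(n,uv); W=e+r*d.ravel()[:,None]
    H,S,V=[a.ravel() for a in cv2.split(cv2.cvtColor(img,cv2.COLOR_BGR2HSV))]
    roi=(d.ravel()>0)&(abs(W[:,0]-.588)<.07)&(abs(W[:,1]+.085)<.034)&(W[:,2]>.055)&(W[:,2]<.09)
    k=roi&((H<6)|(H>172))&(S>150)
    P=W[k]; print(n,'key n',len(P),'z',np.percentile(P[:,2],[5,50,95]))
    top=P[P[:,2]>.062]
    m=top[:,:2].mean(0); ww,vv=np.linalg.eigh(np.cov((top[:,:2]-m).T)); ax=vv[:,1]*np.sign(vv[0,1])
    t=(top[:,:2]-m)@ax; print('centre',m,'mid',m+ax*(t.max()+t.min())/2,'ang',np.arctan2(ax[1],ax[0]),'len',np.ptp(t))
    # guard
    g=(d.ravel()>0)&(abs(W[:,0]-.588)<.07)&(W[:,1]<-.11)&(W[:,1]>-.15)&(W[:,2]>.065)&(W[:,2]<.09)
    print('guard',W[g].min(0),W[g].max(0),np.median(W[g],0),g.sum())
    pl=(d.ravel()>0)&(abs(W[:,0]-.57)<.07)&(abs(W[:,1])<.075)&(W[:,2]>.025)&(W[:,2]<.034)
    print('plate',np.percentile(W[pl],[1,50,99],axis=0).tolist())
    for nm,rg in(("flask",(.5,.7,.12,.28)),("tipbox",(.45,.75,-.35,-.15)),("bottle",(.66,.85,-.05,.15))):
        q=(d.ravel()>0)&(W[:,0]>rg[0])&(W[:,0]<rg[1])&(W[:,1]>rg[2])&(W[:,1]<rg[3])&(W[:,2]>.012)
        print(nm,W[q].min(0),W[q].max(0))
E
```

```text
top key n 147 z [0.065  0.0699 0.073 ]
centre [ 0.5874 -0.0832] mid [ 0.5876 -0.0837] ang -1.1643651685924925 len 0.06200453046285129
guard [ 0.5325 -0.1294  0.0654] [ 0.6419 -0.1111  0.0813] [ 0.589  -0.1247  0.0761] 278
plate [[0.5267770198278167, -0.0696843830168581, 0.02530112450562036], [0.5690905256436343, -0.005049137411226003, 0.029070507938137535], [0.6317623312511004, 0.06742048130187318, 0.03311731552884581]]
flask [0.5584 0.1553 0.0121] [0.6602 0.2119 0.029 ]
tipbox [ 0.5426 -0.2771  0.012 ] [ 0.6656 -0.1921  0.0707]
bottle [0.6988 0.0324 0.0121] [0.7632 0.0959 0.1278]
scene key n 147 z [0.0575 0.0689 0.0745]
centre [ 0.5893 -0.0815] mid [ 0.5898 -0.0826] ang -1.1696633263773182 len 0.06215654084140347
guard [ 0.531  -0.1316  0.065 ] [ 0.6427 -0.1106  0.0834] [ 0.5889 -0.1228  0.0752] 234
plate [[0.5270542483972346, -0.06826332653233527, 0.025207290389137077], [0.5745966010599917, 0.0022050290285681173, 0.030239016591641854], [0.6376613128115256, 0.0715804921835193, 0.03378069247585023]]
flask [0.5594 0.157  0.0121] [0.6633 0.2138 0.0287]
tipbox [ 0.5399 -0.2778  0.0121] [ 0.6656 -0.1892  0.0739]
bottle [0.699  0.0397 0.0122] [0.7635 0.0988 0.1282]
```

Both views agree:
- **Nest:** origin about (0.588, -0.005), yaw about 0.
- **Key:** axis about (0.588, -0.084), wing angle -1.167 rad.
- **Plate:** near edge about x = 0.527, so it needs about 18 mm of push.
- **Sizes:** base 150 mm, key 62 of 64 mm and the heights all fit.

I'll turn the tool so the jaws lie along world y, then go to a point short of the plate.

{"api": "move_arm", "payload": {"motion": [[0,0,0,0,0.082,0],[0,0,0,0,0.082,0],[0,0,0,0,0.081,0],[0,0,0,0,0,0]], "gripper": 1}}

```text
time: 0.5
eef_pos: [0.2533, -0.6253, 0.222]
orientation: [[-1.0, -0.001, 0.0], [-0.0, 0.001, -1.0], [0.001, -1.0, -0.001]]
wrist_force: [1.2, -0.5, 0.3]
grip_width: 0.0629
```

{"api": "move_arm", "payload": {"motion": [[-0.033,0,-0.0886,0,0,0],[-0.033,0,-0.0886,0,0,0],[-0.033,0,-0.0886,0,0,0],[-0.033,0,-0.0886,0,0,0],[-0.033,0,-0.0886,0,0,0]]}}

```text
time: 1.0
eef_pos: [0.3362, -0.4021, 0.2225]
orientation: [[-1.0, -0.0, 0.003], [-0.003, -0.0, -1.0], [0.0, -1.0, 0.0]]
wrist_force: [0.2, -0.1, 0.7]
grip_width: 0.023
```

{"api": "move_arm", "payload": {"motion": [[-0.033,0,-0.0886,0,0,0],[-0.033,0,-0.0886,0,0,0],[-0.033,0,-0.0886,0,0,0],[-0.033,0,-0.0886,0,0,0],[-0.033,0,-0.0886,0,0,0]]}}

```text
time: 1.5
eef_pos: [0.4186, -0.1808, 0.2227]
orientation: [[-1.0, 0.0, 0.003], [-0.003, -0.001, -1.0], [-0.0, -1.0, 0.001]]
wrist_force: [0.9, -0.1, 0.6]
grip_width: 0.0008
```

{"api": "move_arm", "payload": {"motion": [[-0.033,0,-0.0886,0,0,0],[-0.033,0,-0.0886,0,0,0],[-0.033,0,-0.0886,0,0,0],[-0.02,0,-0.0886,0,0,0],[0,0,0,0,0,0]]}}

```text
time: 2.0
eef_pos: [0.4788, 0.0018, 0.2229]
orientation: [[-1.0, 0.001, 0.014], [-0.014, 0.003, -1.0], [-0.002, -1.0, -0.003]]
wrist_force: [0.2, 0.3, 0.2]
grip_width: 0.0004
```

{"api": "move_arm", "payload": {"motion": [[0,0.09,0.014,0,0,0],[0,0.09,0,0,0,0],[0,0.09,0,0,0,0],[0,0.08,0,0,0,0],[0,0.036,0,0,0,0]]}}

```text
time: 2.5
eef_pos: [0.4752, -0.0134, 0.0262]
orientation: [[-1.0, -0.006, 0.002], [-0.002, -0.0, -1.0], [0.006, -1.0, 0.0]]
wrist_force: [-0.5, -0.5, -0.0]
grip_width: 0.0006
```

{"api": "move_arm", "payload": {"motion": [[0,0.02,0,0,0,0],[0,0,0,0,0,0]]}}

```text
time: 2.7
eef_pos: [0.4772, -0.0129, 0.0187]
orientation: [[-1.0, -0.002, 0.001], [-0.001, -0.0, -1.0], [0.002, -1.0, 0.0]]
wrist_force: [-0.3, 0.1, 0.5]
grip_width: 0.0005
```

```bash
python3 - <<'E'
from fit import *
for n in("top",):
    p,d=robot.snapshot(n); cv2.imwrite("pics/top1.png",p)
    cv2.imwrite("pics/top1z.png",cv2.resize(p[150:330,190:390],None,fx=3,fy=3,interpolation=cv2.INTER_CUBIC))
s=robot.observe(); print(s['eef_pos'],s['wrist_force'],s['orientation'])
img=cv2.imread("pics/top0.png")
for nm,a,b in(("near",(.5275,.05),(.5275,-.06)),):
    for sg in(1,-1):
      print(edge("top",img,a,b,.03,sgn=sg,half=.006))
E
```

```text
[ 0.4782 -0.0127  0.0197] [0.0984 0.0924 1.2617] [[-1.      0.0001  0.0007]
 [-0.0007 -0.0001 -1.    ]
 [-0.0001 -1.      0.0001]]Traceback (most recent call last):
  File "<stdin>", line 9, in <module>
  File "fit.py", line 16, in edge
    l=cv2.fitLine(out.astype(np.float32),cv2.DIST_HUBER,0,1e-4,1e-4).ravel()
      ~~~~~~~~~~~^^^^^^^^^^^^^^^^^^^^^^^^^^^^^^^^^^^^^^^^^^^^^^^^^^^
cv2.error: OpenCV(4.12.0) /io/opencv/modules/imgproc/src/linefit.cpp:618: error: (-215:Assertion failed) npoints2 >= 0 || npoints3 >= 0 in function 'fitLine'
```

{"api": "move_arm", "payload": {"motion": [[-0.02,0,-0.008,0,0,0],[-0.02,0,0,0,0,0],[-0.015,0,0,0,0,0],[0,0,0,0,0,0]]}}

```text
time: 3.15
eef_pos: [0.5078, -0.0083, 0.0203]
orientation: [[-1.0, 0.003, -0.0], [0.0, 0.0, -1.0], [-0.003, -1.0, -0.0]]
wrist_force: [-0.5, 0.8, 0.3]
grip_width: 0.0008
```

```bash
python3 - <<'E'
from h import *
p,d=robot.snapshot("top"); cv2.imwrite("pics/top2.png",p)
cv2.imwrite("pics/top2z.png",cv2.resize(p[150:330,190:390],None,fx=3,fy=3,interpolation=cv2.INTER_CUBIC))
s=robot.observe(); print(s['eef_pos'],s['wrist_force'])
E
```

```text
[ 0.5065 -0.0085  0.02  ] [0.6568 0.2673 0.4859]
```

View pics/top2z.png

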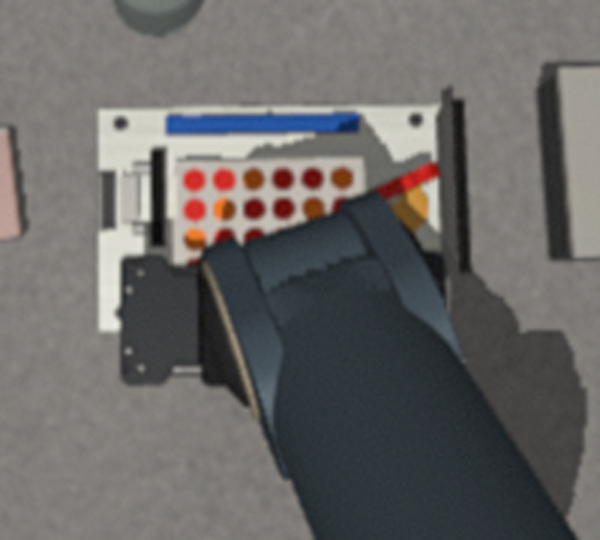

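The gripper stands on the near side, about level with the base's near edge. The plate's wells (zoomed rows 180–240) are untouched and the key is clear of it. Now I'll push slowly.

{"api": "move_arm", "payload": {"motion": [[-0.006,0,0,0,0,0],[-0.006,0,0,0,0,0],[-0.006,0,0,0,0,0],[-0.006,0,0,0,0,0],[0,0,0,0,0,0]]}}

```text
time: 3.7
eef_pos: [0.5175, -0.0085, 0.0194]
orientation: [[-1.0, -0.0, -0.0], [0.0, -0.0, -1.0], [0.0, -1.0, 0.0]]
wrist_force: [0.2, 0.3, 1.2]
grip_width: 0.0004
```

{"api": "move_arm", "payload": {"motion": [[-0.006,0,0,0,0,0],[-0.006,0,0,0,0,0],[-0.006,0,0,0,0,0],[0,0,0,0,0,0]]}}

```text
time: 4.1
eef_pos: [0.5275, -0.0084, 0.0196]
orientation: [[-1.0, 0.001, -0.0], [0.0, 0.0, -1.0], [-0.001, -1.0, -0.0]]
wrist_force: [-0.6, 0.6, 0.0]
grip_width: 0.0003
```

Force is still low, with home expected at TCP x of about 0.535, so I'm using finer steps.

{"api": "move_arm", "payload": {"motion": [[-0.004,0,0,0,0,0],[-0.004,0,0,0,0,0],[0,0,0,0,0,0]]}}

```text
time: 4.4
eef_pos: [0.5308, -0.0084, 0.0196]
orientation: [[-1.0, 0.001, -0.0], [0.0, 0.0, -1.0], [-0.001, -1.0, -0.0]]
wrist_force: [-0.6, -0.8, -0.1]
grip_width: 0.0005
```

{"api": "move_arm", "payload": {"motion": [[-0.004,0,0,0,0,0],[-0.002,0,0,0,0,0],[0,0,0,0,0,0]]}}

```text
time: 4.7
eef_pos: [0.5341, -0.0084, 0.0196]
orientation: [[-1.0, 0.001, -0.0], [0.0, 0.0, -1.0], [-0.001, -1.0, -0.0]]
wrist_force: [-0.2, -0.8, -0.1]
grip_width: 0.0005
```

{"api": "move_arm", "payload": {"motion": [[-0.002,0,0,0,0,0],[-0.002,0,0,0,0,0],[0,0,0,0,0,0]]}}

```text
time: 5.0
eef_pos: [0.5349, -0.0085, 0.0195]
orientation: [[-1.0, -0.001, -0.0], [0.0, -0.0, -1.0], [0.001, -1.0, 0.0]]
wrist_force: [-4.0, 0.7, 2.6]
grip_width: 0.0003
```

{"api": "move_arm", "payload": {"motion": [[-0.002,0,0,0,0,0],[0,0,0,0,0,0]]}}

```text
time: 5.2
eef_pos: [0.5352, -0.0084, 0.0194]
orientation: [[-1.0, -0.003, 0.0], [-0.0, -0.0, -1.0], [0.003, -1.0, 0.0]]
wrist_force: [-4.9, 0.3, 4.3]
grip_width: 0.0005
```

```bash
python3 - <<'E'
from h import *
p,d=robot.snapshot("scene"); cv2.imwrite("pics/sc3.png",p)
cv2.imwrite("pics/sc3z.png",cv2.resize(p[90:270,170:340],None,fx=3,fy=3,interpolation=cv2.INTER_CUBIC))
s=robot.observe(); print(s['eef_pos'],s['wrist_force'])
E
```

```text
[ 0.5352 -0.0084  0.0195] [-5.199   0.4276  4.6583]
```

View pics/sc3z.png

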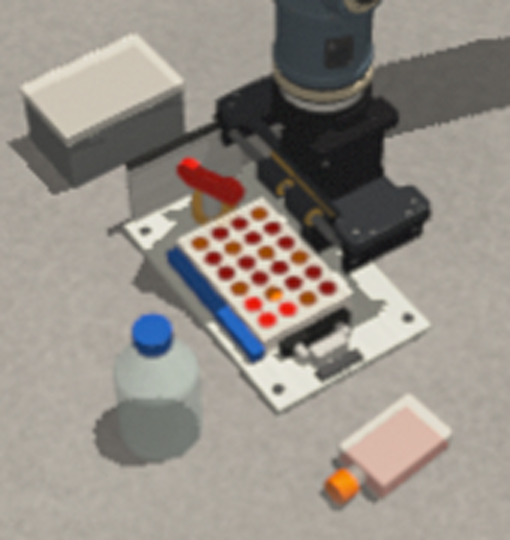

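In the scene view the plate's far edge touches the blue bar along its whole length (zoomed from (178,250) to (262,345)). The wrist reads about 5 N at x = 0.535, so the plate is home. I'll back off slowly and rise.

{"api": "move_arm", "payload": {"motion": [[0.004,0,0,0,0,0],[0.006,0,0,0,0,0],[0.02,0,0,0,0,0],[0.04,0,0,0,0,0],[0,-0.02,0,0,0,0]]}}

```text
time: 5.75
eef_pos: [0.4974, -0.0088, 0.0285]
orientation: [[-1.0, -0.006, 0.0], [-0.0, -0.001, -1.0], [0.006, -1.0, 0.001]]
wrist_force: [-0.3, 0.6, -0.2]
grip_width: 0.0007
```

{"api": "move_arm", "payload": {"motion": [[0,-0.08,0,0,0,0],[0,-0.09,0,0,0,0],[0,-0.09,0,0,0,0],[0,-0.02,0,0,0,0],[0,0,0,0,0,0]]}}

```text
time: 6.25
eef_pos: [0.5035, -0.0085, 0.1723]
orientation: [[-1.0, 0.007, -0.0], [0.0, -0.0, -1.0], [-0.007, -1.0, 0.0]]
wrist_force: [-0.2, -0.1, -1.0]
grip_width: 0.0007
```

```bash
python3 - <<'E'
from h import *
p,d=robot.snapshot("scene"); cv2.imwrite("pics/sc4.png",p);np.save("pics/sc4.npy",d)
cv2.imwrite("pics/sc4z.png",cv2.resize(p[90:270,170:340],None,fx=3,fy=3,interpolation=cv2.INTER_CUBIC))
s=robot.observe(); print(s['eef_pos'],s['wrist_force'],s['q'])
n="scene"
v,u=np.mgrid[0:384,0:512]; uv=np.c_[u.ravel(),v.ravel()]
for d in (np.load("pics/scene0.npy"),d):
    e,r=rays(n,uv); W=e+r*d.ravel()[:,None]
    pl=(d.ravel()>0)&(abs(W[:,1])<.05)&(W[:,2]>.0275)&(W[:,2]<.033)&(W[:,0]<.66)&(W[:,0]>.5)
    print(np.percentile(W[pl],[1,50,99],axis=0))
E
```

```text
[ 0.5019 -0.0086  0.1703] [-1.1014  0.506  -0.2677] [ 0.2533  0.2701 -0.3789  1.9802  0.126   0.9113 -1.7614]
[[ 0.527  -0.0489  0.0276]
 [ 0.5705  0.0021  0.0306]
 [ 0.6128  0.049   0.0329]]
[[ 0.5457 -0.0487  0.0277]
 [ 0.5897  0.0019  0.0305]
 [ 0.6317  0.0494  0.0329]]
```

View pics/sc4z.png

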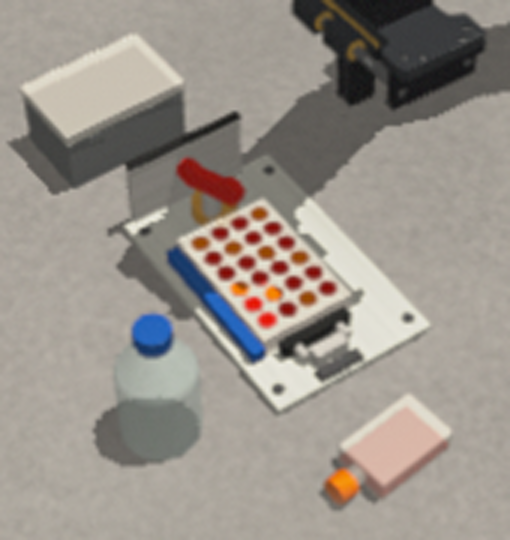

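The plate moved 19 mm and now spans x 0.5457..0.6317; against the nest's ±43 mm about 0.588 that is home and square. I'll turn the tool square to the wings and part-open the fingers to 35 mm.

{"api": "move_arm", "payload": {"motion": [[0,0,0,0,-0.09,0],[0,0,0,0,-0.09,0],[0,0,0,0,-0.09,0],[0,0,0,0,-0.09,0],[0,0,0,0,-0.09,0]], "gripper": 0.6}}

```text
time: 6.8
eef_pos: [0.5002, -0.0085, 0.1674]
orientation: [[-0.756, -0.004, 0.654], [-0.654, 0.0, -0.756], [0.003, -1.0, -0.003]]
wrist_force: [-0.6, 0.2, -0.5]
grip_width: 0.0309
```

{"api": "move_arm", "payload": {"motion": [[0,0,0,0,-0.09,0],[0,0,0,0,-0.09,0],[0,0,0,0,-0.09,0],[0,0,0,0,-0.09,0],[0,0,0,0,-0.09,0]]}}

```text
time: 7.3
eef_pos: [0.5002, -0.0085, 0.1674]
orientation: [[-0.15, -0.004, 0.989], [-0.989, 0.001, -0.15], [-0.0, -1.0, -0.004]]
wrist_force: [-0.5, 0.4, 0.1]
grip_width: 0.0346
```

{"api": "move_arm", "payload": {"motion": [[0,0,0,0,-0.09,0],[0,0,0,0,-0.09,0],[0,0,0,0,-0.09,0],[0,0,0,0,-0.087,0],[0,0,0,0,0,0]]}}

```text
time: 7.8
eef_pos: [0.5003, -0.0086, 0.1676]
orientation: [[0.393, -0.004, 0.92], [-0.92, 0.001, 0.393], [-0.003, -1.0, -0.003]]
wrist_force: [-0.2, 0.1, -0.6]
grip_width: 0.0347
```

```bash
python3 - <<'E'
from h import *
s=robot.observe(); R=np.array(s['orientation']);p=np.array(s['eef_pos']); print(p,R,s['q'],s['grip_width'],s['wrist_torque'])
print('jaw',np.arctan2(R[1,2],R[0,2]))
print('shift tool units',R.T@(np.array([.588,-.084,.15])-p)/.5)
E
```

```text
[ 0.5003 -0.0086  0.1676] [[ 0.3927 -0.0037  0.9197]
 [-0.9197  0.0013  0.3927]
 [-0.0026 -1.     -0.0029]] [ 0.5593  0.3406 -0.7587  1.967   0.2849  0.9461  0.0632] 0.03467283397767208 [-0.0112 -0.0809 -0.0181]
jaw 0.40355179967102794
shift tool units [0.2077 0.0343 0.1023]
```

{"api": "move_arm", "payload": {"motion": [[0.052,0,0.0256,0,0,0],[0.052,0,0.0256,0,0,0],[0.052,0.017,0.0256,0,0,0],[0.052,0.017,0.0256,0,0,0],[0,0,0,0,0,0]]}}

```text
time: 8.3
eef_pos: [0.5902, -0.0877, 0.1495]
orientation: [[0.385, -0.003, 0.923], [-0.923, 0.0, 0.385], [-0.001, -1.0, -0.003]]
wrist_force: [-0.4, -0.8, -0.3]
grip_width: 0.0347
```

```bash
python3 - <<'E'
from h import *
for n in("scene","top"):
    p,d=robot.snapshot(n); cv2.imwrite(f"pics/{n}5.png",p)
    cv2.imwrite(f"pics/{n}5z.png",cv2.resize(p[80:240,170:330] if n=="scene" else p[130:290,220:400],None,fx=3,fy=3,interpolation=cv2.INTER_CUBIC))
s=robot.observe(); R=np.array(s['orientation']);p=np.array(s['eef_pos']); print(p,s['q'],s['grip_width'],s['wrist_torque'])
print('jaw',np.arctan2(R[1,2],R[0,2]))
print('shift tool units',R.T@(np.array([.588,-.084,.052])-p)/.5)
E
```

```text
[ 0.5886 -0.0839  0.1508] [ 0.5758  0.5017 -0.6841  1.7749  0.3678  0.9998  0.1498] 0.03472394355267376 [ 0.0612 -0.0968 -0.0257]
jaw 0.4010202248147505
shift tool units [ 0.0003  0.1977 -0.0007]
```

View pics/scene5z.png

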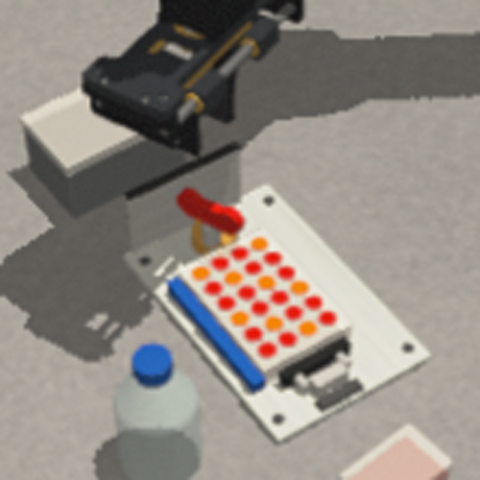

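The gripper hangs over the key with its fingers on either side (zoomed (195,130) and (228,100)), and its body is above the tip box and guard heights. The pose agrees within 1 mm, so I'll lower to z = 0.052, just above the 16 mm stem.

{"api": "move_arm", "payload": {"motion": [[0,0.05,0,0,0,0],[0,0.05,0,0,0,0],[0,0.04,0,0,0,0],[0,0.02,0,0,0,0],[0,0,0,0,0,0]]}}

```text
time: 8.9
eef_pos: [0.5879, -0.0831, 0.0714]
orientation: [[0.393, -0.003, 0.919], [-0.919, 0.0, 0.393], [-0.002, -1.0, -0.002]]
wrist_force: [-0.7, -0.5, -0.0]
grip_width: 0.0349
```

{"api": "move_arm", "payload": {"motion": [[0,0.02,0,0,0,0],[0,0.018,0,0,0,0],[0,0,0,0,0,0]]}}

```text
time: 9.2
eef_pos: [0.5886, -0.0841, 0.0527]
orientation: [[0.393, -0.002, 0.92], [-0.92, -0.0, 0.393], [-0.001, -1.0, -0.002]]
wrist_force: [-0.6, 0.5, -0.1]
grip_width: 0.035
```

```bash
python3 - <<'E'
from h import *
n="scene"
p,d=robot.snapshot(n); cv2.imwrite(f"pics/{n}6.png",p)
cv2.imwrite(f"pics/{n}6z.png",cv2.resize(p[90:210,190:310],None,fx=5,fy=5,interpolation=cv2.INTER_CUBIC))
s=robot.observe(); R=np.array(s['orientation']);p=np.array(s['eef_pos']); print(p,s['q'],s['grip_width'],s['wrist_force'],s['wrist_torque'])
print('jaw',np.arctan2(R[1,2],R[0,2]))
print('shift tool units',R.T@(np.array([.588,-.084,.052])-p)/.5)
E
```

```text
[ 0.5891 -0.084   0.0532] [ 0.5202  0.6173 -0.6156  1.8484  0.4718  0.8265  0.0675] 0.035088969229781566 [-0.1196 -0.0716  0.3428] [ 0.0048 -0.1444  0.0195]
jaw 0.403509802614508
shift tool units [-0.0009  0.0024 -0.0019]
```

View pics/scene6z.png

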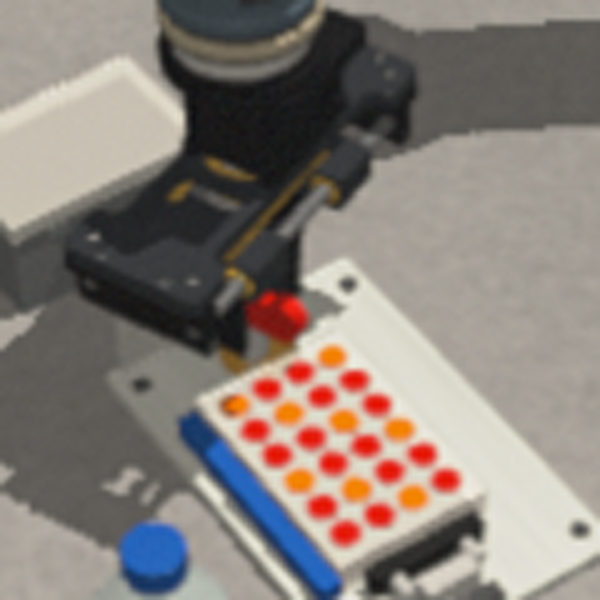

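The fingers straddle the wing, with the red inner tip visible between them at zoomed (275,315). I'll close on it.

{"api": "move_arm", "payload": {"motion": [[0,0,0,0,0,0],[0,0,0,0,0,0],[0,0,0,0,0,0],[0,0,0,0,0,0]], "gripper": 1}}

```text
time: 9.65
eef_pos: [0.5886, -0.0845, 0.0537]
orientation: [[0.393, -0.002, 0.92], [-0.92, -0.001, 0.393], [0.0, -1.0, -0.002]]
wrist_force: [-7.6, -3.0, 5.7]
grip_width: 0.0105
```

```bash
cat > st.py <<'E'
from h import *
s=robot.observe(); R=np.array(s['orientation']);p=np.array(s['eef_pos']); print('t',s['time'],p,'w',s['grip_width'],'F',s['wrist_force'],'T',s['wrist_torque'],'q',s['q'])
print('jaw',np.arctan2(R[1,2],R[0,2]))
E
python3 st.py
```

```text
t 9.65 [ 0.5886 -0.0845  0.0537] w 0.01054294962337081 F [-7.5667 -3.017   5.7413] T [-0.5468  1.4101 -0.0469] q [ 0.5206  0.6165 -0.6158  1.8484  0.4718  0.8288  0.0676]
jaw 0.4033829272710052
```

Gripped at 10.5 mm. I'll relieve the small side load and start turning clockwise (+ about tool y), reading Tz.

{"api": "move_arm", "payload": {"motion": [[0,0,-0.001,0,0.02,0],[0,0,0,0,0.03,0],[0,0,0,0,0.03,0],[0,0,0,0,0,0]]}}

```text
time: 10.05
eef_pos: [0.5884, -0.0846, 0.0537]
orientation: [[0.274, -0.001, 0.962], [-0.962, -0.001, 0.274], [0.001, -1.0, -0.001]]
wrist_force: [-3.3, -0.7, 2.6]
grip_width: 0.0098
```

```bash
python3 st.py
```

```text
t 10.05 [ 0.5884 -0.0846  0.0537] w 0.009766427251820224 F [-3.255  -0.6881  2.6227] T [-0.247   0.6046  0.0535] q [ 0.4995  0.6074 -0.5845  1.8508  0.4476  0.8184 -0.0384]
jaw 0.27716103477119586
```

{"api": "move_arm", "payload": {"motion": [[0,0,0,0,0.03,0],[0,0,0,0,0.03,0],[0,0,0,0,0,0],[0,0,0,0,0,0]]}}

```text
time: 10.45
eef_pos: [0.5885, -0.0846, 0.0536]
orientation: [[0.183, -0.001, 0.983], [-0.983, -0.001, 0.183], [0.001, -1.0, -0.001]]
wrist_force: [-4.5, -1.8, 5.4]
grip_width: 0.0095
```

```bash
python3 st.py
```

```text
t 10.45 [ 0.5885 -0.0846  0.0536] w 0.009517872836262204 F [-4.4624 -1.8026  5.3705] T [-0.3654  0.8575  0.0871] q [ 0.4841  0.6019 -0.5621  1.8515  0.4298  0.8123 -0.1161]
jaw 0.18442698016472245
```

{"api": "move_arm", "payload": {"motion": [[0,0,0,0,0.03,0],[0,0,0,0,0.03,0],[0,0,0,0,0,0],[0,0,0,0,0,0]]}}

```text
time: 10.85
eef_pos: [0.5886, -0.0845, 0.0537]
orientation: [[0.09, -0.001, 0.996], [-0.996, -0.001, 0.09], [0.001, -1.0, -0.001]]
wrist_force: [-4.0, -2.1, 4.7]
grip_width: 0.0098
```

```bash
python3 st.py
```

```text
t 10.85 [ 0.5886 -0.0845  0.0537] w 0.009760659958722776 F [-4.0177 -2.1035  4.7219] T [-0.4904  0.884   0.053 ] q [ 0.468   0.5962 -0.5392  1.8523  0.4118  0.8063 -0.1949]
jaw 0.0905677666947538
```

{"api": "move_arm", "payload": {"motion": [[0,0,0,0,0.03,0],[0,0,0,0,0.03,0],[0,0,0,0,0,0],[0,0,0,0,0,0]]}}

```text
time: 11.25
eef_pos: [0.5887, -0.0845, 0.0537]
orientation: [[-0.003, -0.0, 1.0], [-1.0, -0.001, -0.003], [0.001, -1.0, -0.0]]
wrist_force: [-4.8, -1.8, 4.9]
grip_width: 0.0099
```

```bash
python3 st.py
```

```text
t 11.25 [ 0.5887 -0.0845  0.0537] w 0.00994483779615216 F [-4.8009 -1.7738  4.9175] T [-0.5148  0.8276  0.0818] q [ 0.4517  0.5909 -0.516   1.8532  0.3938  0.8005 -0.2735]
jaw -0.003141855520071639
```

{"api": "move_arm", "payload": {"motion": [[0,0,0,0,0.03,0],[0,0,0,0,0.03,0],[0,0,0,0,0,0],[0,0,0,0,0,0]]}}

```text
time: 11.65
eef_pos: [0.5889, -0.0845, 0.0537]
orientation: [[-0.097, -0.0, 0.995], [-0.995, -0.001, -0.097], [0.001, -1.0, -0.0]]
wrist_force: [-3.2, -2.2, 5.1]
grip_width: 0.0092
```

```bash
python3 st.py
```

```text
t 11.65 [ 0.5889 -0.0845  0.0537] w 0.009163210286552977 F [-3.1619 -2.1619  5.1002] T [-0.5239  0.8122  0.0758] q [ 0.4351  0.5858 -0.4927  1.854   0.3759  0.7948 -0.3521]
jaw -0.09691793766063887
```

{"api": "move_arm", "payload": {"motion": [[0,0,0,0,0.03,0],[0,0,0,0,0.03,0],[0,0,0,0,0,0],[0,0,0,0,0,0]]}}

```text
time: 12.05
eef_pos: [0.589, -0.0845, 0.0537]
orientation: [[-0.19, 0.0, 0.982], [-0.982, -0.001, -0.19], [0.0, -1.0, 0.0]]
wrist_force: [-4.0, -2.5, 5.3]
grip_width: 0.0095
```

```bash
python3 st.py; python3 - <<'E'
from h import *
n="scene"
p,d=robot.snapshot(n); cv2.imwrite(f"pics/{n}7.png",p)
cv2.imwrite(f"pics/{n}7z.png",cv2.resize(p[90:210,190:310],None,fx=5,fy=5,interpolation=cv2.INTER_CUBIC))
E
```

```text
t 12.05 [ 0.589  -0.0845  0.0537] w 0.009497841169394219 F [-4.029  -2.4624  5.2835] T [-0.5763  0.7425  0.076 ] q [ 0.4185  0.5809 -0.4693  1.855   0.3579  0.7895 -0.4307]
jaw -0.1908002836268136
```

View pics/scene7z.png

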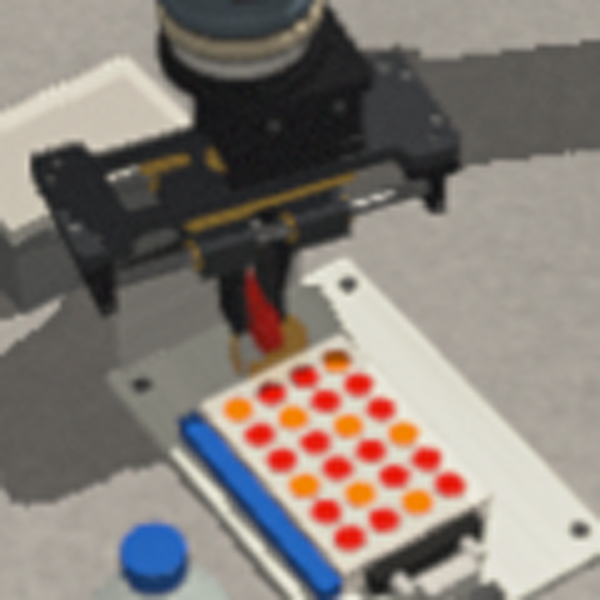

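The wing has turned with the fingers (red, zoomed (262,310)) and the cam sits close to the plate edge. No torque rise yet, so I'll continue.

{"api": "move_arm", "payload": {"motion": [[0,0,0,0,0.03,0],[0,0,0,0,0.03,0],[0,0,0,0,0,0],[0,0,0,0,0,0]]}}

```text
time: 12.5
eef_pos: [0.5891, -0.0846, 0.0537]
orientation: [[-0.281, 0.0, 0.96], [-0.96, -0.001, -0.281], [0.001, -1.0, 0.0]]
wrist_force: [-3.3, -2.9, 5.1]
grip_width: 0.0098
```

```bash
python3 st.py
```

```text
t 12.5 [ 0.5891 -0.0846  0.0537] w 0.009809240796230185 F [-3.3479 -2.9384  5.0972] T [-0.6539  0.7728  0.1794] q [ 0.4016  0.5763 -0.4458  1.8559  0.3399  0.7845 -0.5093]
jaw -0.28466843149360094
```

{"api": "move_arm", "payload": {"motion": [[0,0,0,0,0.03,0],[0,0,0,0,0.02,0],[0,0,0,0,0,0],[0,0,0,0,0,0]]}}

```text
time: 12.9
eef_pos: [0.5891, -0.0847, 0.0537]
orientation: [[-0.355, 0.0, 0.935], [-0.935, -0.001, -0.355], [0.001, -1.0, 0.001]]
wrist_force: [-3.2, -2.6, 4.5]
grip_width: 0.0096
```

```bash
python3 st.py
```

```text
t 12.9 [ 0.5891 -0.0847  0.0537] w 0.009617060674472223 F [-3.205  -2.5847  4.4532] T [-0.6812  0.6856  0.369 ] q [ 0.3875  0.5726 -0.4262  1.8567  0.3252  0.7804 -0.5747]
jaw -0.36261458179066763
```

Torque went 0.08 → 0.18 → 0.37, so the cam has bitten. I'll hold and average before deciding.

{"api": "move_arm", "payload": {"motion": [[0,0,0,0,0,0],[0,0,0,0,0,0],[0,0,0,0,0,0]]}}

```text
time: 13.2
eef_pos: [0.5891, -0.0847, 0.0537]
orientation: [[-0.355, 0.0, 0.935], [-0.935, -0.001, -0.355], [0.001, -1.0, 0.001]]
wrist_force: [-2.6, -3.6, 4.9]
grip_width: 0.0099
```

```bash
python3 st.py; python3 - <<'E'
from h import *
for i in range(3):
    robot.snapshot("scene"); print(robot.observe()['wrist_torque'],robot.observe()['wrist_force'])
E
```

```text
t 13.2 [ 0.5891 -0.0847  0.0537] w 0.009946431328997592 F [-2.6184 -3.5598  4.8604] T [-0.7199  0.7284  0.4503] q [ 0.3876  0.5727 -0.4263  1.8567  0.3252  0.7804 -0.5747]
jaw -0.3627053593710363
[-0.6907  0.751   0.3817] [-3.425  -3.6169  4.9907]
[-0.7404  0.7044  0.4273] [-4.0486 -3.1353  5.3432]
[-0.7182  0.6844  0.3807] [-3.5025 -2.5676  6.0726]
```

```bash
python3 - <<'E'
from h import *
# cam phase from start image
for n in("top","scene"):
    img=cv2.imread(f"pics/{n}0.png");H,S,V=cv2.split(cv2.cvtColor(img,cv2.COLOR_BGR2HSV))
    m=((H>8)&(H<24)&(S>110)).astype(np.uint8)
    x0,y0,x1,y1=(313,208,336,232) if n=="top" else (228,152,252,168)
    mm=np.zeros_like(m);mm[y0:y1,x0:x1]=m[y0:y1,x0:x1]
    ys,xs=np.nonzero(mm); W=onz(n,np.c_[xs,ys],.027); print(n,len(xs),W.min(0),W.max(0))
    if n=="top":
        c,_=cv2.findContours(mm,0,2); c=max(c,key=len).reshape(-1,2); w=onz(n,c,.027)[:,:2].astype(np.float32)
        print(cv2.minEnclosingCircle(w))
n="top"
p,d=robot.snapshot(n); cv2.imwrite("pics/top8.png",p)
p2,d2=robot.snapshot("scene"); cv2.imwrite("pics/scene8.png",p2)
cv2.imwrite("pics/top8z.png",cv2.resize(p[170:270,200:350],None,fx=5,fy=5,interpolation=cv2.INTER_CUBIC))
cv2.imwrite("pics/scene8z.png",cv2.resize(p2[140:240,220:330],None,fx=5,fy=5,interpolation=cv2.INTER_CUBIC))
print(robot.observe()['wrist_torque'])
E
```

```text
top 207 [ 0.5605 -0.1121  0.027 ] [ 0.5921 -0.0742  0.027 ]
((0.578916072845459, -0.09260550141334534), 0.019532427191734314)
scene 70 [ 0.5679 -0.112   0.027 ] [ 0.6043 -0.0572  0.027 ]
[-0.6475  0.7174  0.3918]
```

View pics/top8z.png

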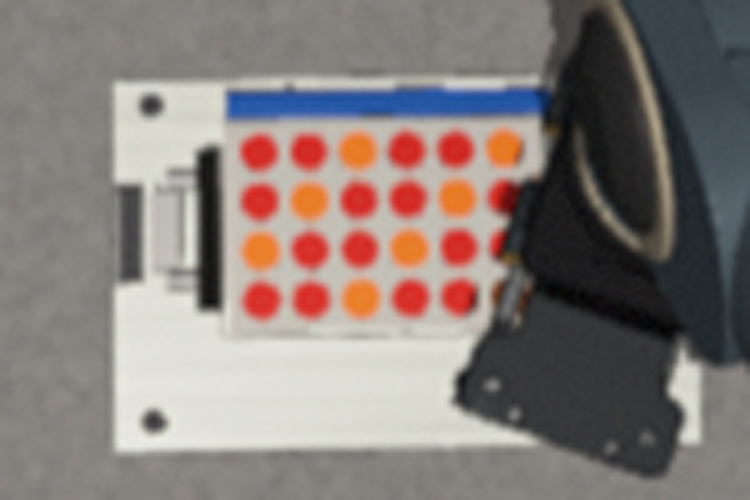

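View pics/scene8z.png

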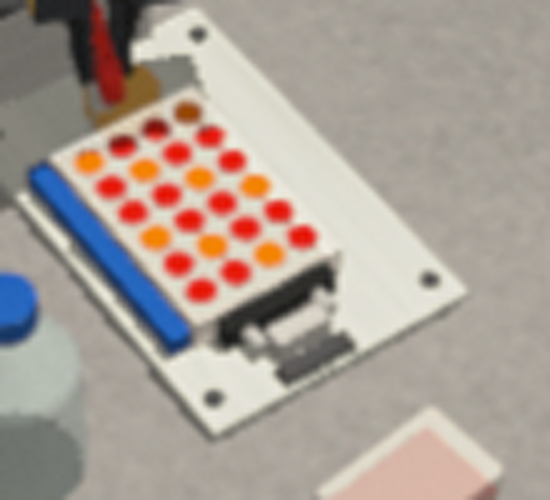

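```bash
python3 - <<'E'
from h import *
import glob
def sub(n,f,lines):
    g=cv2.cvtColor(cv2.imread(f),cv2.COLOR_BGR2GRAY).astype(np.float32); out=[]
    for (P0,P1,z,ax) in lines:
        vals=[]
        t=np.linspace(-.009,.009,73)
        for s in np.linspace(0,1,25):
            c=np.array(P0)*(1-s)+np.array(P1)*s
            W=np.repeat(c[None],73,0);W[:,ax]+=t
            uv=proj(n,np.c_[W,np.full(73,z)]).astype(np.float32)
            vals.append(cv2.remap(g,uv[:,0].reshape(1,-1),uv[:,1].reshape(1,-1),cv2.INTER_CUBIC)[0])
        v=np.mean(vals,0); 
        out.append(v)
    return t,np.array(out)
# pad spans x .556-.62 ; face y ~ .062 ; profile along y through the pad, y .055..  at z=.027
lines=[((.60,.070),(.565,.070),.027,1),((.64,.1055),(.625,.1055),.01,1),((.53,.1055),(.51,.1055),.01,1)]
for n,fs in(("top",["top0","top2","top5","top8"]),("scene",["scene0","scene5","scene6","scene7","scene8"])):
  for f in fs:
    t,o=sub(n,f"pics/{f}.png",lines)
    # outer edge of pad: dark->bright as y increases ; half-level crossing
    r=[]
    for k,v in enumerate(o):
        if k==0:
            i=v.argmin(); lo=v[i]; seg=v[i:]; hi=seg.max(); h=(lo+hi)/2; j=i+np.argmax(seg>h); e=t[j-1]+(h-v[j-1])/(v[j]-v[j-1])*(t[j]-t[j-1]); r+= [1000*(lines[k][0][1]+e),lo,hi]
        else:
            h=(v.max()+v.min())/2; j=np.argmax(v<h); e=t[j-1]+(h-v[j-1])/(v[j]-v[j-1])*(t[j]-t[j-1]); r.append(1000*(lines[k][0][1]+e))
    print(f,np.array(r))
E
```

```text
top0 [ 70.0463  16.0989 186.2473 105.1587 105.6626]
top2 [ 70.0724  17.2332 199.0193 105.1717 105.7252]
top5 [ 70.0426  20.1351 213.2892 105.1534 105.7685]
top8 [ 71.4937  19.919  208.713  105.171  105.7767]
scene0 [ 76.9768  42.3202 127.9209 106.2604 106.5623]
scene5 [ 76.9938  44.8411 135.2851 106.3898 106.6904]
scene6 [ 76.9753  44.9266 134.1238 106.3793 106.6815]
scene7 [ 76.975   44.3926 134.7008 106.3634 106.7152]
scene8 [ 77.13    45.4117 131.9966 106.3737 106.6951]
```

In the top view the pad's outer edge has moved 1.44 mm since the start. Its readings before that repeat to 0.03 mm, and the base edges stay fixed. At 8 N/mm that is about 11.5 N, which fits the torque: 0.02·11.5 plus friction, against about 0.40 N m measured. I stop turning here and open only partly, to stay clear of the guard.

{"api": "move_arm", "payload": {"motion": [[0,0,0,0,0,0],[0,0,0,0,0,0],[0,0,0,0,0,0],[0,0,0,0,0,0]], "gripper": 0.65}}

```text
time: 13.85
eef_pos: [0.5893, -0.0836, 0.0534]
orientation: [[-0.357, 0.001, 0.934], [-0.934, 0.001, -0.357], [-0.001, -1.0, 0.0]]
wrist_force: [-0.3, -0.2, -0.3]
grip_width: 0.0285
```

```bash
python3 st.py; python3 - <<'E'
from h import *
p,d=robot.snapshot("top"); cv2.imwrite("pics/top9.png",p)
E
```

```text
t 13.85 [ 0.5893 -0.0836  0.0534] w 0.028459627309093613 F [-0.2529 -0.1682 -0.2581] T [-0.0152 -0.0558  0.0105] q [ 0.3867  0.5731 -0.4265  1.8568  0.3236  0.7795 -0.5772]
jaw -0.3652377063184127
```

Released, with wrist force near zero. I'll rise straight up.

{"api": "move_arm", "payload": {"motion": [[0,-0.02,0,0,0,0],[0,-0.04,0,0,0,0],[0,-0.06,0,0,0,0],[0,-0.08,0,0,0,0],[0,-0.08,0,0,0,0]]}}

```text
time: 14.4
eef_pos: [0.5887, -0.0839, 0.1955]
orientation: [[-0.358, 0.0, 0.934], [-0.934, 0.0, -0.358], [-0.0, -1.0, 0.0]]
wrist_force: [0.4, -1.0, 0.6]
grip_width: 0.0307
```

```bash
python3 st.py; python3 - <<'E'
from h import *
def padedge(f):
    n="top";g=cv2.cvtColor(cv2.imread(f),cv2.COLOR_BGR2GRAY).astype(np.float32)
    t=np.linspace(-.009,.009,73);vals=[]
    for s in np.linspace(0,1,25):
        W=np.c_[np.full(73,.60-.035*s),.07+t,np.full(73,.027)]
        uv=proj(n,W).astype(np.float32)
        vals.append(cv2.remap(g,uv[:,0].reshape(1,-1),uv[:,1].reshape(1,-1),cv2.INTER_CUBIC)[0])
    v=np.mean(vals,0);i=v.argmin();seg=v[i:];h=(v[i]+seg.max())/2;j=i+np.argmax(seg>h)
    return 1000*(.07+t[j-1]+(h-v[j-1])/(v[j]-v[j-1])*(t[j]-t[j-1]))
for n in("scene","top"):
    p,d=robot.snapshot(n); cv2.imwrite(f"pics/{n}10.png",p); np.save(f"pics/{n}10.npy",d)
cv2.imwrite("pics/scene10z.png",cv2.resize(p*0+cv2.imread("pics/scene10.png"),None,fx=1,fy=1)[90:270,170:340].repeat(3,0).repeat(3,1))
for f in("top0","top5","top8","top9","top10"): print(f,padedge(f"pics/{f}.png"))
n="scene";v,u=np.mgrid[0:384,0:512]; uv=np.c_[u.ravel(),v.ravel()]
for f in("scene0","sc4","scene10"):
    d=np.load(f"pics/{f}.npy"); e,r=rays(n,uv); W=e+r*d.ravel()[:,None]
    pl=(d.ravel()>0)&(abs(W[:,1])<.05)&(W[:,2]>.0275)&(W[:,2]<.033)&(W[:,0]<.66)&(W[:,0]>.5)
    print(f,np.percentile(W[pl],[1,50,99],axis=0)[:, [0,2]].tolist())
E
```

```text
t 14.4 [ 0.5887 -0.0839  0.1955] w 0.030684962427950227 F [ 0.449  -1.0396  0.6166] T [-0.1002 -0.1297 -0.0284] q [ 0.4424  0.4075 -0.4896  1.7407  0.2166  1.047  -0.4878]
jaw -0.3656296387425712
top0 70.0462880730629
top5 70.0426279641688
top8 71.4937445819378
top9 71.4891232252121
top10 71.49226382374763
scene0 [[0.5269929376921508, 0.027642218377124054], [0.5704874884318681, 0.030581753397496025], [0.6127507649072468, 0.03288103718215474]]
sc4 [[0.5456650921149359, 0.027703973627845314], [0.5896811694830252, 0.030453134176102514], [0.6316987796221266, 0.03290575606749542]]
scene10 [[0.5456659886474625, 0.027614187276302493], [0.5899632626555741, 0.030474952680218326], [0.6309651314146711, 0.0329257972551038]]
```

View pics/scene10z.png

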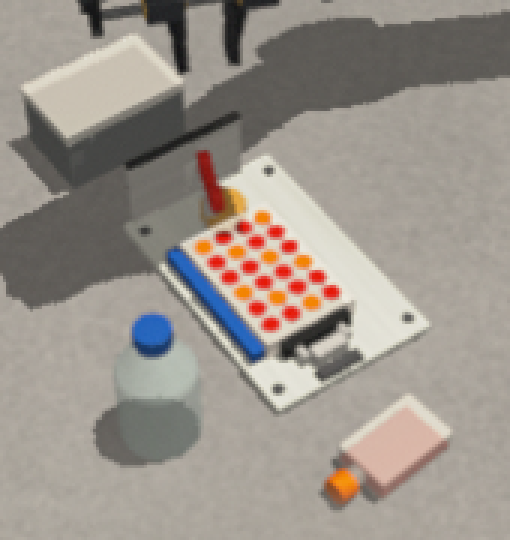

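The pad edge holds at 71.49 mm after release, unchanged from when the key was held. The plate is still at x 0.5457..0.631, touching the blue stop, and the arm hangs free. The flask, bottle and tip box have not moved. I'm handing in.

```bash
python3 -c "
from cell import robot
print(robot.hand_in())"
```

```text
the job is handed in; nothing more can be done
None
```

I pushed the plate home, turned the key until the cam bit, let go, rose clear and handed in at about 14.5 s of the 61 s. The hand-in reports no verdict.

- **Plate:** I pushed it 19 mm until the wrist felt about 5 N. After release it still spanned x 0.546 to 0.631 m, touching the blue stop and square to it.
- **Clamping:** I turned the key 0.77 rad clockwise. The pad edge in the top view moved 1.45 mm, which at 8 N/mm is about 11.5 N. It did not move when I let go.
- **Clearances:** I gripped and released the key with the fingers only part open, so they stayed well inside the guard by calculation. The flask, bottle and tip box sat in the same places in the last picture; I did not re-measure them.

**Checks that disagreed:**
- The held torque averaged about 0.40 N m, slightly above the 0.30–0.38 guide. Depending on how much of it is friction, that means 11 to 16 N, so the upper end touches the limit. The pad shift and how fast the torque rose after the bite both point to about 11.5 N.
- The scene camera's pad-edge reading barely changed (about 0.15 mm). I did not trust it, because the edge it picked up was ambiguous.

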